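# Lay out the ring blanks on their soldering bricks

## Task

Lay out the four round brass rings for soldering: set each one flat in the middle of the soldering brick of its own rank in size, the smallest ring on the smallest brick, the next on the next, and so on up to the largest ring on the largest brick. The two square brass frames are not part of the job: leave them where they are.

Things in the scene. Friction and masses are not known exactly. Their poses are not given: they have to be found in the camera images.
- ring_1: the smallest of the four round brass rings: a plain open ring, outer diameter 24 mm, wall 3.5 mm, 24 mm high, about 46 g, loose, lying flat on the bench with its hole upward; origin at the centre of its underside, z up along its axis
- ring_2: the second smallest of the four round brass rings: a plain open ring, outer diameter 36 mm, wall 3.5 mm, 24 mm high, about 73 g, loose, lying flat on the bench with its hole upward; origin at the centre of its underside, z up along its axis
- ring_3: the second largest of the four round brass rings: a plain open ring, outer diameter 49 mm, wall 4 mm, 24 mm high, about 115 g, loose, lying flat on the bench with its hole upward; origin at the centre of its underside, z up along its axis
- ring_4: the largest of the four round brass rings: a plain open ring, outer diameter 62 mm, wall 4 mm, 24 mm high, about 149 g, loose, lying flat on the bench with its hole upward; origin at the centre of its underside, z up along its axis
- brick_1: the smallest of the four pale square soldering bricks: 54 x 54 mm, 25 mm thick with a flat top, fixed to the bench; origin at the centre of its underside (on the bench), so its top is 25 mm above; x and y along its sides, z up
- brick_2: the second smallest of the four pale square soldering bricks: 70 x 70 mm, 25 mm thick with a flat top, fixed to the bench; origin at the centre of its underside (on the bench), so its top is 25 mm above; x and y along its sides, z up
- brick_3: the second largest of the four pale square soldering bricks: 86 x 86 mm, 25 mm thick with a flat top, fixed to the bench; origin at the centre of its underside (on the bench), so its top is 25 mm above; x and y along its sides, z up
- brick_4: the largest of the four pale square soldering bricks: 102 x 102 mm, 25 mm thick with a flat top, fixed to the bench; origin at the centre of its underside (on the bench), so its top is 25 mm above; x and y along its sides, z up
- frame_1: a square brass frame, not a ring: 30 x 30 mm outside with a square opening, wall 4 mm, 24 mm high, about 85 g, loose on the bench; to be left alone; origin at the centre of its underside, z up
- frame_2: a square brass frame, not a ring: 46 x 46 mm outside with a square opening, wall 4 mm, 24 mm high, about 137 g, loose on the bench; to be left alone; origin at the centre of its underside, z up
There are look-alikes about, which are no part of the job. Leave any pink or turquoise look-alike of the ring_2 alone.

How it is judged:
By the outcome, as a careful person would: the job done as asked, in the order asked, and still so for the second after the job is handed in, with the robot touching nothing.
It also fails if it takes over 96 s, if anything falls off the work surface, if the arm or the gripper's body presses on something with over 40 N, if the wrist force passes 120 N, or if a joint passes its speed limit or range.

## Robot

A 6-joint arm with a two-finger parallel gripper is mounted at the origin on the work surface. World frame = base frame: x ahead of the robot, y to its left, z up, the work surface at z = 0. Lengths are in m, angles in rad, forces in N, time in s.
With the tool pointing down it reaches from about 0.25 to 0.85 m from the base axis. Payload 12.5 kg.
Tool frame: the origin (TCP) lies at the very end of the fingers, on their centre line; the grasp point (between the pads) lies 19 mm behind it; z points along the fingers, y is the direction in which the jaws open and shut (so a half turn about z gives the same grasp; the last joint's range is limited). The gripper opens to 93 mm and grips with 3 to 60 N. Pads are 15 mm wide; open, the fingers measure 128 mm over their backs; the gripper's body (75 mm by 188 mm) begins 65 mm behind the grasp point.
Start: joints at [-1.398, 0.351, 1.652, -0, 1.139, -0.085], TCP at [0.14, -0.532, 0.183] pointing down, gripper open.
Joint ranges: [-2.75, 2.75], [-0.79, 2.1], [0.01, 2.65], [-1.57, 4.71], [0.07, 3.14], [-2.87, 2.87]. Speed limits (rad/s): [2.22, 2.22, 2.79, 3.14, 3.14, 3.14].

## Interface

Orientations are given as a rotation vector (axis times angle).
In Python, from station import manip gives the robot as it stands.
- The arm moves only by the tool arm_command, never from a script. Its arguments are lists of equal length, an entry for each row: "xyz": the shift along the tool's x, y, z in mm, a list of three; "angular": the turn, a rotation vector about the tool's x, y, z in rad, a list of three. In form: {"xyz": [[tx, ty, tz], ...], "angular": [[wx, wy, wz], ...]}. A call has 1 to 5 rows; each row is the pose to reach, as a shift and turn from the pose commanded when the call began, along the tool's axes at that moment; what a row does not reach only later rows make up. A row lasts 1/12 s, in which the tool goes at most 41.7 mm and 7.16 degrees, less where a joint would pass 70% of its speed; a pose out of reach is approached as far as the arm can. A call with a gripper value outside its range is refused whole. "hand" is the finger opening in mm, from 0 to 93, set as the call begins (left out, the last holds). The fingers move at their own pace and stop on an object; "grip_force" is the grip in N (left out, the last holds). Time passes only in rows, so rows that repeat a pose let the fingers close. It gives the time, the measured TCP pose, the force and the opening at its end, in the units of the state.
- manip.sense(): the state, without advancing time (a new reading comes with each control period).
- manip.read_camera(name): name is "scene" or "top" or "wrist"; returns (picture, depth): 420x560x3 uint8, red, green, blue; 420x560 float32, m along the optical axis (not along the pixel's ray), 0 where there is no reading.
- manip.calibration(name): a dict with "vfov" (degrees; the focal length in pixels is half the picture's height over the tangent of half this angle, whatever the lens; pixels are square), "cx", "cy" (the principal point, pixels), "world_from_camera" (4x4, takes a point from camera to world coordinates); the wrist camera has in their place "tool_from_camera" (4x4, takes a point from camera to tool coordinates, whose origin is the TCP and whose axes are the flange's). Camera axes: x right, y up, looking along -z (the intrinsics and any distortion apply to the point x, -y, -z); pixel columns grow to the right and rows downward; lengths in m; the calibration is good to about 2 mm. A picture is of the moment at which its call begins: read the wrist's pose just before it. calibration takes no time and is no camera call.
- manip.sign_off(): hands the job in, once; it reports no verdict.
The state is a dict: "time_s": time; "q": joint angles; "qd": joint speeds; "joint_efforts": joint torques, N m; "ee_pos": TCP position; "tool_rot": TCP orientation; "contact_force": force on the tool from outside, world axes, zero at the start; "torque": the same for the moment, N m; "width": opening from 0.0 (shut) to 1.0 (fully open).
Only numpy, scipy, OpenCV 4.12 (cv2) and the standard library are available. Lean on these libraries where they do the work, as an engineer would, in place of code of your own. Each camera call takes 0.05 s, during which the arm holds its last target. There are 200 camera calls.

## Working session

There is one attempt and no reset: what is moved stays moved. The work goes in short steps, Python scripts to look and compute and a tool call to move; the robot and the scene stay as the last step left them, time stands still between calls to the robot, and variables do not carry over. Pictures are saved under pics/ and viewed, on a budget of 14 in all, crops included, one or two more only if the job needs it, and the job is handed in when it is done.

Besides the shell and the picture viewer there is one more tool, called as name(argument=value, ...), one argument or row to a line, values as JSON. arm_command: Moves the arm, as the interface text tells. Its arguments: {"type":"object","properties":{"xyz":{"type":"array"},"angular":{"type":"array"},"hand":{"type":"number"},"grip_force":{"type":"number"}},"required":["xyz","angular"]}

```bash
ls; mkdir -p pics
cat > h.py <<'E'
import numpy as np, cv2
from station import manip
from scipy.spatial.transform import Rotation as R
E
python3 - <<'E'
from h import *
np.set_printoptions(precision=4,suppress=True)
print(manip.sense())
for n in ["scene","top","wrist"]:
    print(n,manip.calibration(n))
for n in ["top","scene"]:
    p,d=manip.read_camera(n); np.savez(f'{n}0.npz',p=p,d=d)
    cv2.imwrite(f'pics/{n}0.png',cv2.resize(p[:,:,::-1],(800,600),interpolation=cv2.INTER_CUBIC))
E
```

```text
pics
{'time_s': 0.0, 'q': array([-1.3976,  0.3513,  1.6524,  0.    ,  1.1391, -0.0846]), 'qd': array([-0.0004,  0.0001, -0.0006,  0.0007, -0.0008,  0.0004]), 'joint_efforts': array([ -0.0011, -49.7322, -28.5252,   0.0698,   0.0257,  -0.0001]), 'ee_pos': array([ 0.1402, -0.5314,  0.1827]), 'tool_rot': array([-3.1144, -0.4036,  0.0001]), 'contact_force': array([ 0.2779, -0.3941, -0.5154]), 'torque': array([-0.0527,  0.0283, -0.0153]), 'width': 1.000021955702894}
scene {'vfov': 42.260847502996285, 'cx': 278.3635018728153, 'cy': 208.60821355364104, 'world_from_camera': array([[ 0.5096, -0.5691,  0.6454,  1.3477],
       [ 0.8603,  0.3235, -0.3941, -0.5092],
       [ 0.0155,  0.756 ,  0.6544,  0.8775],
       [ 0.    ,  0.    ,  0.    ,  1.    ]])}
top {'vfov': 47.50706990109917, 'cx': 277.51001444569806, 'cy': 208.06400652055711, 'world_from_camera': array([[-0.0036,  0.9842, -0.1768,  0.2617],
       [-0.9999, -0.0019,  0.0101,  0.004 ],
       [ 0.0096,  0.1768,  0.9842,  1.3915],
       [ 0.    ,  0.    ,  0.    ,  1.    ]])}
wrist {'vfov': 70.86670335232046, 'cx': 280.65834747198085, 'cy': 210.53558634222415, 'tool_from_camera': array([[-0.0004,  0.954 ,  0.2999,  0.0838],
       [ 1.    ,  0.0003,  0.0004, -0.0003],
       [ 0.0003,  0.2999, -0.954 , -0.2002],
       [ 0.    ,  0.    ,  0.    ,  1.    ]])}
```

View pics/top0.png

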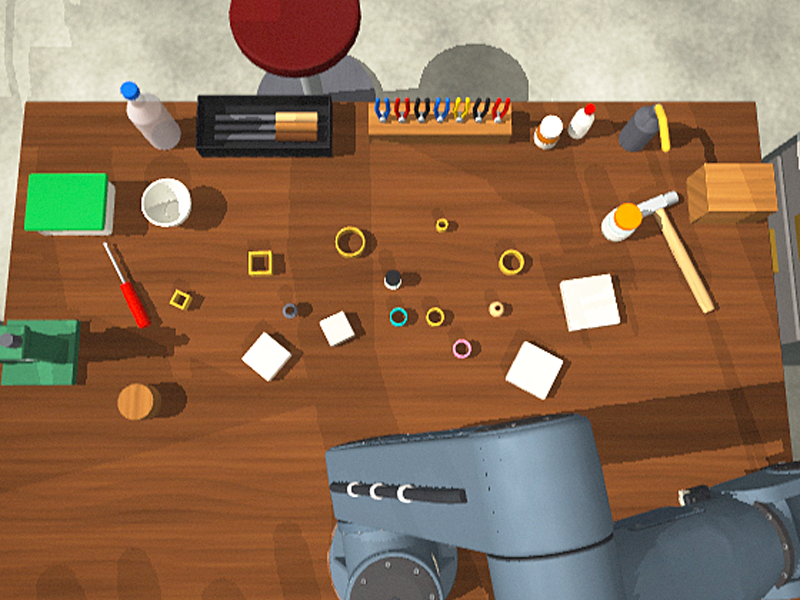

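View pics/scene0.png

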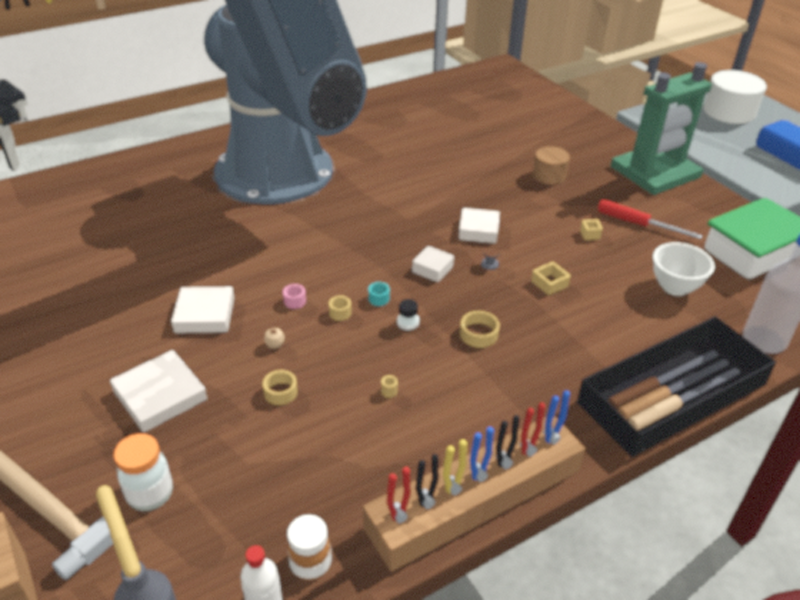

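The top view (800x600 px) shows these round brass rings: ring_4 at (350,241), ring_3 at (511,262), ring_2 at (435,317) and ring_1 at (442,225). The square frames are at (260,263) and (180,299). The pink look-alike is at (461,348) and the turquoise one at (398,317). The bricks are 1 at (338,328), 2 at (267,356), 3 at (535,370) and 4 at (590,302).

```bash
cat >> h.py <<'E'
def K(n):
    c=manip.calibration(n); return 210/np.tan(np.radians(c['vfov']/2)),c['cx'],c['cy'],c
def wfc(n,s=None):
    c=manip.calibration(n)
    if n!='wrist': return c['world_from_camera']
    s=s or manip.sense(); T=np.eye(4); T[:3,:3]=R.from_rotvec(s['tool_rot']).as_matrix(); T[:3,3]=s['ee_pos']
    return T@c['tool_from_camera']
def ray(n,uv,T):
    f,cx,cy,_=K(n); uv=np.atleast_2d(uv).astype(float)
    d=np.c_[(uv[:,0]-cx)/f,-(uv[:,1]-cy)/f,-np.ones(len(uv))]@T[:3,:3].T
    return T[:3,3],d
def onplane(n,uv,z,T):
    o,d=ray(n,uv,T); return o+d*((z-o[2])/d[:,2])[:,None]
def tri(r1,r2):
    (o1,d1),(o2,d2)=r1,r2; d1=d1[0];d2=d2[0]
    t=np.linalg.lstsq(np.c_[d1,-d2],o2-o1,rcond=None)[0]; a=o1+t[0]*d1;b=o2+t[1]*d2
    return (a+b)/2,np.linalg.norm(a-b)
def masks(p):
    h=cv2.cvtColor(p,cv2.COLOR_RGB2HSV).astype(int); H,S,V=h[...,0],h[...,1],h[...,2]
    brass=((H>=20)&(H<=34)&(S>90)&(V>70)).astype(np.uint8)
    white=((S<45)&(V>150)).astype(np.uint8)
    return brass,white
def blobs(m,amin,amax):
    cs,_=cv2.findContours(m,cv2.RETR_EXTERNAL,cv2.CHAIN_APPROX_NONE)
    return [c for c in cs if amin<cv2.contourArea(c)<amax]
E
python3 - <<'E'
from h import *
np.set_printoptions(precision=4,suppress=True)
for n in ['top','scene']:
    z=np.load(n+'0.npz');p,d=z['p'],z['d'];T=wfc(n);b,w=masks(p)
    vv,uu=np.mgrid[:420,:560]; o,r=ray(n,np.c_[uu.ravel(),vv.ravel()],T); X=(o+r*d.reshape(-1,1)).reshape(420,560,3)
    for nm,m in (('brass',b),('white',w)):
        for c in blobs(m,25,4000):
            M=cv2.moments(cv2.convexHull(c)); u,v=M['m10']/M['m00'],M['m01']/M['m00']
            P=onplane(n,[u,v],.012 if nm=='brass' else .025,T)[0]
            if not(0.2<P[0]<0.8 and abs(P[1])<.5): continue
            k=np.zeros((420,560),np.uint8);cv2.drawContours(k,[c],-1,1,-1);k=k*m
            Q=X[k>0]; zt=np.percentile(Q[:,2],85); q=Q[Q[:,2]>zt-.006]
            (cx,cy),(a,bb),an=cv2.minAreaRect(q[:,:2].astype(np.float32)); cc,rr=cv2.minEnclosingCircle(q[:,:2].astype(np.float32))
            print(n,nm,np.round([u,v],1),'plane',P[:2],'depth rect',np.round([cx,cy,a,bb,an],3),'circ',np.round([*cc,2*rr],3),'ztop',round(zt,4),len(q))
E
```

```text
top brass [304.2 221.3] plane [ 0.47  -0.088] depth rect [ 0.467 -0.088  0.033  0.032  0.276] circ [ 0.467 -0.087  0.035] ztop 0.0264 40
top brass [126.3 209.7] plane [0.5054 0.4324] depth rect [ 0.503  0.431  0.033  0.028 63.511] circ [0.504 0.433 0.041] ztop 0.0256 49
top brass [182. 184.] plane [0.5824 0.2722] depth rect [ 0.424  0.158  0.444  0.061 35.732] circ [0.431 0.149 0.446] ztop 0.0258 75
top brass [357.4 183.1] plane [ 0.5842 -0.2478] depth rect [ 0.581 -0.246  0.046  0.047 17.221] circ [ 0.582 -0.247  0.049] ztop 0.0257 64
top brass [244.8 169.2] plane [0.6273 0.0868] depth rect [ 0.624  0.086  0.059  0.061 35.484] circ [0.624 0.085 0.063] ztop 0.0259 75
top brass [309.  157.1] plane [ 0.6644 -0.105 ] depth rect [ 0.465 -0.056  0.02   0.424 76.24 ] circ [ 0.466 -0.052  0.424] ztop 0.0268 22
top brass [439.6 151. ] plane [ 0.6832 -0.4989] depth rect [ 0.659 -0.47   0.049  0.049  6.01 ] circ [ 0.659 -0.47   0.053] ztop 0.0934 216
top white [373.7 258.6] plane [ 0.3597 -0.2847] depth rect [ 0.3   -0.179  0.112  0.356 29.157] circ [ 0.317 -0.169  0.363] ztop 0.0282 765
top w
[... 1803 characters left out ...]
cene white [285.8 224.7] plane [ 0.5646 -0.0099] depth rect [ 0.554 -0.005  0.031  0.016 52.681] circ [ 0.549 -0.001  0.031] ztop 0.0207 51
scene white [141.8 216.1] plane [ 0.3716 -0.2881] depth rect [ 0.822 -0.414  0.1    1.063 74.317] circ [ 0.825 -0.405  1.066] ztop 0.0279 929
scene white [302.9 183.8] plane [0.4549 0.1073] depth rect [ 0.872 -0.201  0.07   1.13  53.546] circ [ 0.881 -0.189  1.131] ztop 0.0278 303
scene white [477.2 186.2] plane [0.6818 0.4877] depth rect [ 0.989 -0.015  0.098  1.218 31.369] circ [ 1.013 -0.     1.219] ztop 0.059 344
scene white [335.1 156.8] plane [0.3987 0.2463] depth rect [ 0.851 -0.119  0.069  1.262 51.039] circ [ 0.857 -0.112  1.263] ztop 0.0283 410
```

Run:
```python
from h import *
p=np.load('top0.npz')['p']; c=p[140:290,170:440]
cv2.imwrite('pics/crop_top.png',cv2.resize(c[:,:,::-1],(800,444),interpolation=cv2.INTER_CUBIC))
```

```text
(no output)
```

View pics/crop_top.png

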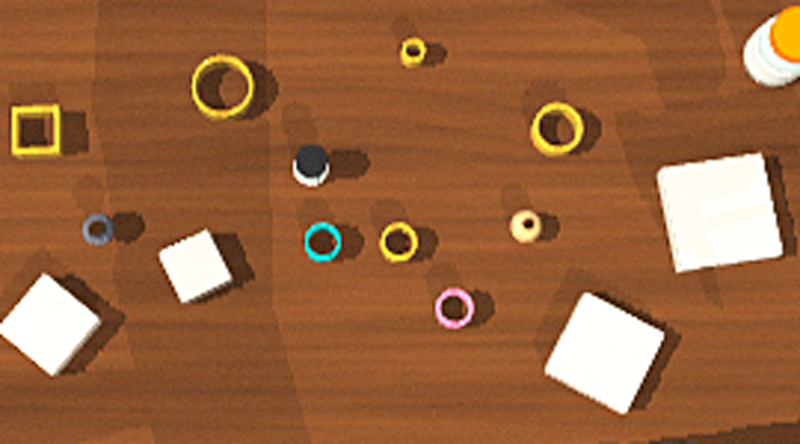

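arm_command(
  xyz=[
    [31,-14,0],
    [61,-28,0],
    [92,-42,0],
    [123,-56,0],
    [154,-70,0],
  ],
  angular=[
    [0,0,-0.066],
    [0,0,-0.131],
    [0,0,-0.197],
    [0,0,-0.262],
    [0,0,-0.328],
  ],
)

```text
time_s: 0.52
ee_pos: [0.2722, -0.4235, 0.183]
tool_rot: [-3.006, -0.911, 0.0]
contact_force: [0.4, -0.8, 0.5]
width: 0.999
```

In the crop, the round brass rings in order of size are (413,51), (398,242), (557,128) and (223,86), which are rings 1 to 4. The look-alikes are turquoise (322,242), pink (455,308), a wooden bead (526,226), a dark nut (97,229) and a square frame (36,130). Only the four round yellow brass rings fit the description.

arm_command(
  xyz=[
    [34,-3,0],
    [67,-7,0],
    [101,-10,0],
    [134,-13,0],
    [168,-17,0],
  ],
  angular=[
    [0,0,-0.066],
    [0,0,-0.131],
    [0,0,-0.197],
    [0,0,-0.262],
    [0,0,-0.328],
  ],
)

```text
time_s: 0.93
ee_pos: [0.4029, -0.3165, 0.1831]
tool_rot: [-2.817, -1.39, 0.0]
contact_force: [-0.7, -0.4, -0.2]
width: 1.002
```

arm_command(
  xyz=[
    [33,8,0],
    [66,15,0],
    [98,23,0],
    [131,31,0],
    [164,38,0],
  ],
  angular=[
    [0,0,-0.066],
    [0,0,-0.131],
    [0,0,-0.197],
    [0,0,-0.262],
    [0,0,-0.328],
  ],
)

```text
time_s: 1.35
ee_pos: [0.5332, -0.2098, 0.183]
tool_rot: [-2.552, -1.832, 0.0]
contact_force: [0.5, -0.3, -0.3]
width: 1.0
```

arm_command(
  xyz=[
    [29,18,9],
    [57,36,17],
    [86,53,26],
    [114,71,34],
    [143,89,43],
  ],
  angular=[
    [0,0,-0.066],
    [0,0,-0.131],
    [0,0,-0.197],
    [0,0,-0.262],
    [0,0,-0.328],
  ],
)

```text
time_s: 1.77
ee_pos: [0.6635, -0.1033, 0.1395]
tool_rot: [-2.219, -2.224, 0.001]
contact_force: [-0.5, -0.7, 0.9]
width: 0.996
```

```bash
cat >> h.py <<'E'
def wring(view=None,D=None):
    """wrist look: brass blobs; rim at z=.024 (both rim outlines cast on the plane), plus depth height"""
    s=manip.sense(); T=wfc('wrist',s); p,d=manip.read_camera('wrist'); b,w=masks(p)
    if view: cv2.imwrite(f'pics/{view}.png',p[:,:,::-1])
    print('t',round(s['time_s'],2),'tcp',s['ee_pos'].round(4),'rot',s['tool_rot'].round(3))
    vv,uu=np.mgrid[:420,:560]; o,r=ray('wrist',np.c_[uu.ravel(),vv.ravel()],T); X=(o+r*d.reshape(-1,1)).reshape(420,560,3)
    for nm,m in (('brass',b),('white',w)):
        for c in blobs(m,150,200000):
            k=np.zeros((420,560),np.uint8);cv2.drawContours(k,[c],-1,1,-1);k=k*m*(d>0)
            Q=X[k>0]
            if len(Q)<50: continue
            zt=np.percentile(Q[:,2],90); q=Q[np.abs(Q[:,2]-zt)<.005][:,:2].astype(np.float32)
            x,y,bw,bh=cv2.boundingRect(c); edge=x<2 or y<2 or x+bw>558 or y+bh>418
            (cx,cy),wh,an=cv2.minAreaRect(q); cc,rr=cv2.minEnclosingCircle(q)
            print(nm,'px',x+bw//2,y+bh//2,'EDGE' if edge else '','rect',np.round([cx,cy,*wh],4),round(an,1),'circ',np.round([*cc,2*rr],4),'z',round(float(zt),4))
    return p,d,T,s
E
python3 - <<'E'
from h import *
p,d,T,s=wring('w1'); np.savez('w1.npz',p=p,d=d,T=T)
E
```

```text
t 1.77 tcp [ 0.6635 -0.1033  0.1395] rot [-2.219e+00 -2.224e+00  1.000e-03]
brass px 407 393 EDGE rect [ 0.6937 -0.081   0.004   0.0737] 89.9 circ [ 0.6937 -0.0814  0.0738] z 0.2893
brass px 455 335  rect [ 0.7105 -0.0756  0.0029  0.0151] 1.2 circ [ 0.7108 -0.0756  0.0153] z 0.2787
brass px 107 335  rect [ 0.6154 -0.0762  0.0029  0.0159] 2.0 circ [ 0.615  -0.0762  0.0162] z 0.2786
brass px 218 300  rect [ 0.5828 -0.2423  0.0472  0.0427] 2.1 circ [ 0.5834 -0.2445  0.0485] z 0.0228
brass px 525 265 EDGE rect [ 0.8814 -0.147   0.0083  0.0055] 50.7 circ [ 0.8828 -0.1481  0.0087] z 0.1248
brass px 523 251 EDGE rect [ 0.8814 -0.1287  0.0086  0.0054] 65.6 circ [ 0.8808 -0.1299  0.0079] z 0.1269
brass px 281 195  rect [ 0.6629 -0.1024  0.0224  0.0227] 19.0 circ [ 0.6627 -0.1027  0.0238] z 0.023
brass px 108 180  rect [ 0.469  -0.0855  0.0354  0.0344] 29.9 circ [ 0.4689 -0.0856  0.0366] z 0.0228
brass px 242 19 EDGE rect [0.6266 0.071  0.06   0.0272] 0.2 circ [0.6266 0.0846 0.0601] z 0.0234
white px 172 379  rect [ 0.6151 -0.103   0.0236  0.0017] 89.3 circ [ 0.615  -0.103   0.0238] z 0.2572
w
[... 1037 characters left out ...]
x 54 227  rect [ 0.4036 -0.1385  0.0342  0.0332] 31.7 circ [ 0.4036 -0.1383  0.0356] z 0.0234
white px 543 219 EDGE rect [ 1.6951 -0.3938  0.0569  0.1592] 71.6 circ [ 1.6945 -0.3931  0.1673] z -0.7481
white px 546 196 EDGE rect [ 1.6828 -0.2964  0.0417  0.1175] 70.7 circ [ 1.6812 -0.3021  0.1195] z -0.7482
white px 549 170 EDGE rect [ 1.6657 -0.204   0.0608  0.0956] 79.1 circ [ 1.6652 -0.2024  0.1106] z -0.7482
white px 177 98  rect [ 0.5546 -0.0016  0.0324  0.017 ] 77.1 circ [0.5476 0.     0.0326] z 0.016
white px 535 70  rect [0.8843 0.0214 0.0099 0.0234] 89.8 circ [0.8843 0.0203 0.0236] z 0.0645
white px 46 7 EDGE rect [0.4388 0.0813 0.0149 0.0055] 5.1 circ [0.4386 0.0832 0.0151] z 0.0236
```

View pics/w1.png

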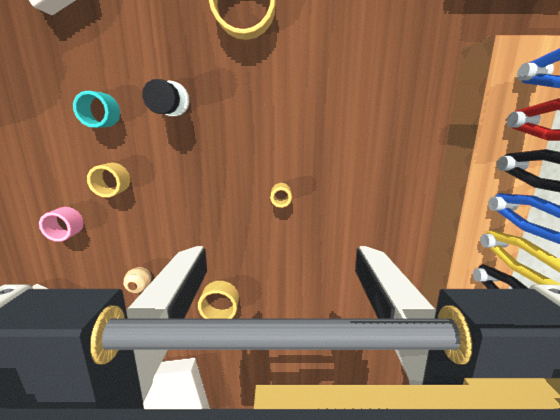

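The wrist view shows ring_1 at px (281,195), between the fingers, with nothing close by. It measures at (0.663, -0.103) with its rim at z 0.023, which agrees with the top and scene views.

arm_command(
  xyz=[
    [1,0,30],
    [1,0,65],
    [1,0,100],
    [1,0,122],
    [1,0,135],
  ],
  angular=[
    [0,0,0],
    [0,0,0],
    [0,0,0],
    [0,0,0],
    [0,0,0],
  ],
  hand=44,
  grip_force=20,
)

```text
time_s: 2.23
ee_pos: [0.6606, -0.1031, 0.0017]
tool_rot: [-2.22, -2.217, 0.004]
contact_force: [1.0, 0.3, 0.6]
width: 0.689
```

arm_command(
  xyz=[
    [0,0,0],
    [0,0,0],
    [0,0,0],
    [0,0,0],
    [0,0,0],
  ],
  angular=[
    [0,0,0],
    [0,0,0],
    [0,0,0],
    [0,0,0],
    [0,0,0],
  ],
  hand=0,
)

```text
time_s: 2.65
ee_pos: [0.6634, -0.1038, 0.0068]
tool_rot: [2.221, 2.219, 0.002]
contact_force: [0.6, 0.4, 0.2]
width: 0.331
```

arm_command(
  xyz=[
    [0,0,0],
    [0,0,0],
    [0,0,0],
    [0,0,0],
    [0,0,0],
  ],
  angular=[
    [0,0,0],
    [0,0,0],
    [0,0,0],
    [0,0,0],
    [0,0,0],
  ],
)

```text
time_s: 3.07
ee_pos: [0.6626, -0.1036, 0.0052]
tool_rot: [-2.223, -2.22, 0.0]
contact_force: [-1.0, -0.7, 0.3]
width: 0.014
```

Opening 0.014 means the fingers missed the ring, so I'll look.

Run:
```python
from h import *
p,d,T,s=wring('w2')
```

```text
t 3.07 tcp [ 0.6626 -0.1036  0.0052] rot [-2.223 -2.22   0.   ]
brass px 230 393  rect [ 0.6504 -0.0814  0.004   0.0823] 89.8 circ [ 0.6504 -0.0822  0.0824] z 0.1551
brass px 282 235  rect [ 0.6631 -0.0971  0.0123  0.023 ] 89.1 circ [ 0.663  -0.1014  0.0233] z 0.0229
brass px 21 219 EDGE rect [ 0.48   -0.0878  0.0322  0.0144] 72.3 circ [ 0.4759 -0.0865  0.0328] z 0.0222
white px 533 357 EDGE rect [ 0.7399 -0.0864  0.0032  0.0101] 4.7 circ [ 0.7401 -0.0864  0.0103] z 0.138
white px 31 379 EDGE rect [ 0.5839 -0.0932  0.0256  0.0039] 86.7 circ [ 0.5842 -0.0932  0.0258] z 0.1401
white px 480 335 EDGE rect [ 0.716  -0.0747  0.007   0.0438] 89.9 circ [ 0.716  -0.0727  0.044 ] z 0.1416
white px 81 335 EDGE rect [ 0.6077 -0.0744  0.0063  0.0443] 89.7 circ [ 0.6077 -0.0743  0.0446] z 0.1415
white px 541 302 EDGE rect [ 0.7392 -0.0716  0.0107  0.0078] 72.8 circ [ 0.7381 -0.0753  0.0084] z 0.1336
white px 20 302 EDGE rect [ 0.5827 -0.0722  0.0057  0.0101] 2.3 circ [ 0.5839 -0.0722  0.0105] z 0.1338
white px 300 275  rect [ 0.6713 -0.094   0.0148  0.0029] 5.7 circ [ 0.6714 -0.0955  0.015 ] z 0.0848
white px 261 276  rect [ 0.6527 -0.0942  0.0025  0.0148] 85.6 circ [ 0.6528 -0.095   0.0146] z 0.0852
white px 105 84  rect [ 0.5542 -0.001   0.0305  0.0155] 79.0 circ [5.484e-01 1.000e-04 3.090e-02] z 0.0185
```

View pics/w2.png

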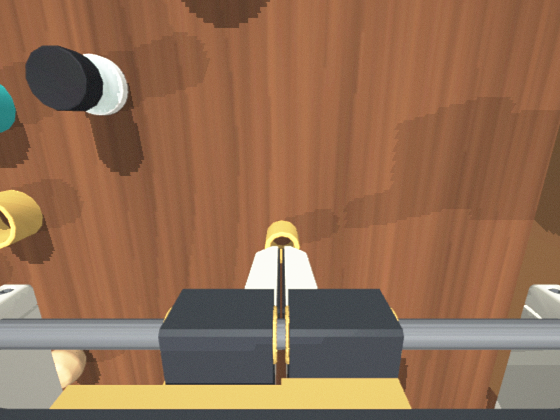

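The ring has not moved. The fingertips appear at row ~250, not the predicted ~230, so I'll check where they really end in the tool frame using depth.

Run:
```python
from h import *
np.set_printoptions(precision=4,suppress=True)
z=np.load('w1.npz');p,d,T=z['p'],z['d'],z['T']
C=manip.calibration('wrist')['tool_from_camera']
for uv in [(200,250),(202,256),(195,262),(180,290),(160,320),(362,252),(366,262),(385,290)]:
    o,r=ray('wrist',uv,C); print(uv,p[uv[1],uv[0]],(o+r[0]*d[uv[1],uv[0]]))
print(manip.sense()['joint_efforts'])
# independent check: fingers from the scene and top cameras
for n in ('scene','top'):
    q,dd=manip.read_camera(n); np.savez(n+'1.npz',p=q,d=dd)
    f,cx,cy,_=K(n); X=np.linalg.inv(wfc(n))@np.r_[manip.sense()['ee_pos'],1]; u,v=int(cx+f*X[0]/-X[2]),int(cy-f*X[1]/-X[2]); print(n,u,v)
    if n=='scene':
        c=q[max(v-100,0):v+60,u-100:u+100].copy(); cv2.circle(c,(100,min(v,100)),2,(255,0,0),-1)
        cv2.imwrite('pics/s1.png',cv2.resize(c[:,:,::-1],(750,600),interpolation=cv2.INTER_CUBIC))
```

```text
(200, 250) [223 221 202] [ 0.0095 -0.0483 -0.0401]
(202, 256) [35 34 37] [ 0.0062 -0.0471 -0.0414]
(195, 262) [78 77 72] [ 0.0083 -0.0478 -0.0531]
(180, 290) [51 52 54] [ 0.0077 -0.0474 -0.08  ]
(160, 320) [112 115 119] [ 0.0313 -0.0337 -0.1318]
(362, 252) [168 165 152] [ 0.0091  0.0474 -0.042 ]
(366, 262) [62 64 64] [ 0.0083  0.0467 -0.0531]
(385, 290) [160 160 146] [ 0.0089  0.0474 -0.082 ]
[  0.0006 -67.6869 -24.7554   0.0593   0.0335   0.0001]
scene 272 272
top 308 158
```

View pics/s1.png

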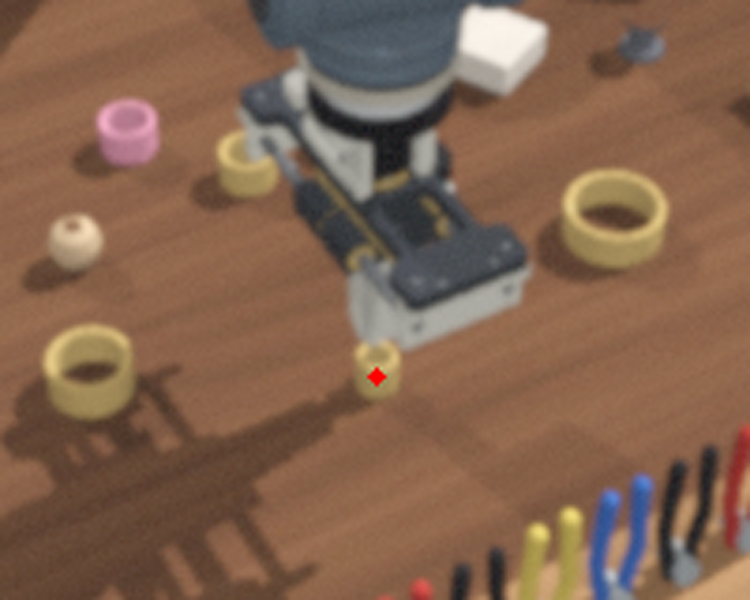

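The scene crop shows the reported TCP (red) at the foot of the ring, while the closed fingertips end above the rim. Wrist depth agrees: the fingers really end about 39 mm short of the stated TCP, with their centre at tool x≈0. I'll correct for that offset, going down carefully and watching the force.

arm_command(
  xyz=[
    [1,0,0],
    [1,0,0],
    [1,0,0],
    [1,0,0],
    [1,0,0],
  ],
  angular=[
    [0,0,0],
    [0,0,0],
    [0,0,0],
    [0,0,0],
    [0,0,0],
  ],
  hand=44,
)

```text
time_s: 3.63
ee_pos: [0.6626, -0.1026, 0.0052]
tool_rot: [-2.223, -2.22, 0.0]
contact_force: [0.6, -0.0, 0.1]
width: 0.314
```

arm_command(
  xyz=[
    [0,0,6],
    [0,0,12],
    [0,0,18],
    [0,0,24],
    [0,0,28],
  ],
  angular=[
    [0,0,0],
    [0,0,0],
    [0,0,0],
    [0,0,0],
    [0,0,0],
  ],
)

```text
time_s: 4.05
ee_pos: [0.6621, -0.1025, -0.0241]
tool_rot: [-2.222, -2.22, 0.001]
contact_force: [-0.7, 0.7, 0.1]
width: 0.474
```

Run:
```python
from h import *
np.set_printoptions(precision=4,suppress=True)
s=manip.sense(); C=manip.calibration('wrist')['tool_from_camera']
p,d=manip.read_camera('wrist'); print(s['ee_pos'],s['contact_force'],s['width'])
vv,uu=np.mgrid[:420,:560]; o,r=ray('wrist',np.c_[uu.ravel(),vv.ravel()],C); X=(o+r*d.reshape(-1,1))
for sg in (-1,1):
    m=(d.ravel()>0)&(abs(X[:,0])<.015)&(X[:,2]<-.02)&(X[:,2]>-.06)&(X[:,1]*sg>.012)&(X[:,1]*sg<.05)
    q=X[m]; print(len(q), np.percentile(q[:,2],[90,97,100]), np.percentile(q[:,0],[0,50,100]), np.percentile(q[:,1],[0,50,100]))
cv2.imwrite('pics/w3.png',p[:,:,::-1])
```

```text
[ 0.6621 -0.1025 -0.0241] [-0.7067  0.6824  0.073 ] 0.4743616228350182
2269 [-0.0221 -0.0218 -0.0209] [-0.015   0.0072  0.015 ] [-0.05   -0.0266 -0.012 ]
2244 [-0.0222 -0.0218 -0.0211] [-0.0149  0.0075  0.015 ] [0.012  0.0271 0.05  ]
```

View pics/w3.png

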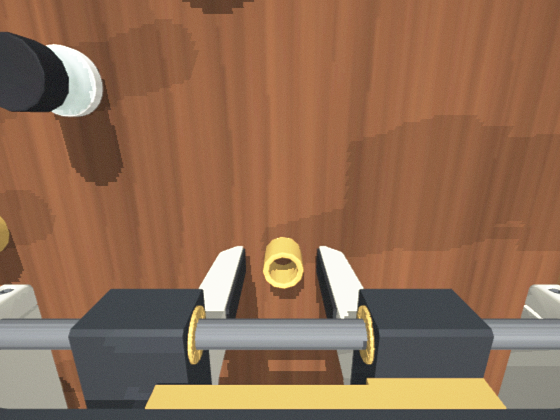

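The ring at (284,262) is centred between the open fingers. I'll go 10 mm lower and close.

arm_command(
  xyz=[
    [0,0,5],
    [0,0,10],
    [0,0,10],
    [0,0,10],
    [0,0,10],
  ],
  angular=[
    [0,0,0],
    [0,0,0],
    [0,0,0],
    [0,0,0],
    [0,0,0],
  ],
  hand=0,
)

```text
time_s: 4.52
ee_pos: [0.6627, -0.1026, -0.0326]
tool_rot: [2.222, 2.22, 0.0]
contact_force: [0.2, -0.6, -0.4]
width: 0.246
```

arm_command(
  xyz=[
    [0,0,0],
    [0,0,0],
    [0,0,0],
  ],
  angular=[
    [0,0,0],
    [0,0,0],
    [0,0,0],
  ],
)

```text
time_s: 4.77
ee_pos: [0.6627, -0.1026, -0.0326]
tool_rot: [2.222, 2.22, 0.0]
contact_force: [-0.4, 0.6, 0.6]
width: 0.243
```

arm_command(
  xyz=[
    [0,0,-25],
    [0,0,-60],
    [0,0,-90],
    [20,-25,-90],
    [45,-55,-90],
  ],
  angular=[
    [0,0,0],
    [0,0,0],
    [0,0,0],
    [0,0,0],
    [0,0,0],
  ],
)

```text
time_s: 5.18
ee_pos: [0.6092, -0.0585, 0.0593]
tool_rot: [2.221, 2.215, 0.005]
contact_force: [0.2, 0.5, -0.4]
width: 0.244
```

arm_command(
  xyz=[
    [20,-32,0],
    [40,-64,0],
    [60,-96,0],
    [80,-128,0],
    [98,-158,0],
  ],
  angular=[
    [0,0,0],
    [0,0,0],
    [0,0,0],
    [0,0,0],
    [0,0,0],
  ],
)

```text
time_s: 5.6
ee_pos: [0.4479, 0.0415, 0.0574]
tool_rot: [2.223, 2.22, 0.0]
contact_force: [1.6, 0.5, 0.1]
width: 0.247
```

arm_command(
  xyz=[
    [0,0,0],
    [0,0,0],
    [0,0,0],
  ],
  angular=[
    [0,0,0],
    [0,0,0],
    [0,0,0],
  ],
)

```text
time_s: 5.85
ee_pos: [0.4508, 0.0405, 0.0577]
tool_rot: [2.221, 2.22, 0.002]
contact_force: [-0.2, 0.7, -1.5]
width: 0.246
```

Run:
```python
from h import *
p,d,T,s=wring('w4'); print(s['width'])
```

```text
t 5.85 tcp [0.4508 0.0405 0.0577] rot [2.221e+00 2.220e+00 2.000e-03]
brass px 278 393  rect [0.4494 0.0628 0.0041 0.0821] 89.8 circ [0.4493 0.062  0.0823] z 0.2075
brass px 327 335  rect [0.4625 0.0688 0.0137 0.0013] 89.2 circ [0.4624 0.0688 0.014 ] z 0.1973
brass px 235 335  rect [0.4375 0.0685 0.0146 0.0012] 89.3 circ [0.4372 0.0685 0.0148] z 0.1971
brass px 281 269  rect [0.4502 0.0406 0.0229 0.0234] 46.2 circ [0.45   0.0404 0.0245] z 0.1139
brass px 494 164  rect [0.6256 0.0884 0.0608 0.0621] 71.9 circ [0.6261 0.0884 0.0633] z 0.0231
white px 534 357 EDGE rect [0.5282 0.0578 0.0104 0.003 ] 87.9 circ [0.5273 0.0578 0.0106] z 0.1905
white px 246 367  rect [4.371e-01 4.150e-02 1.850e-02 4.000e-04] 89.8 circ [0.4371 0.0415 0.0187] z 0.178
white px 33 379 EDGE rect [0.372  0.0506 0.0035 0.0256] 0.7 circ [0.3716 0.0507 0.0258] z 0.1923
white px 503 335 EDGE rect [0.51   0.0697 0.0056 0.0315] 89.8 circ [0.51   0.07   0.0318] z 0.1942
white px 281 335  rect [0.45   0.0697 0.0062 0.0244] 89.5 circ [0.4501 0.0695 0.0246] z 0.1941
white px 58 334 EDGE rect [0.3898 0.0698 0.0057 0.0324] 89.4 circ [0.3898 0.0719 0.0327] z 0.1939
white px 545 298 EDGE rect [0.5297 0.0747 0.0058 0.0043] 0.1 circ [0.5283 0.0744 0.0043] z 0.1862
white px 20 302 EDGE rect [0.3703 0.072  0.0066 0.0103] 0.4 circ [0.3721 0.0719 0.0104] z 0.1862
white px 321 282  rect [0.4648 0.0496 0.0062 0.0036] 30.7 circ [0.4653 0.0486 0.0065] z 0.1518
white px 241 282  rect [0.4351 0.0498 0.0033 0.0062] 61.7 circ [0.4348 0.0485 0.0057] z 0.1498
white px 383 255  rect [0.5408 0.007  0.0285 0.0134] 39.9 circ [0.544  0.0032 0.0287] z 0.019
white px 274 131  rect [0.4453 0.114  0.0537 0.0538] 26.7 circ [0.4452 0.1139 0.0735] z 0.0246
0.24555806979520736
```

View pics/w4.png

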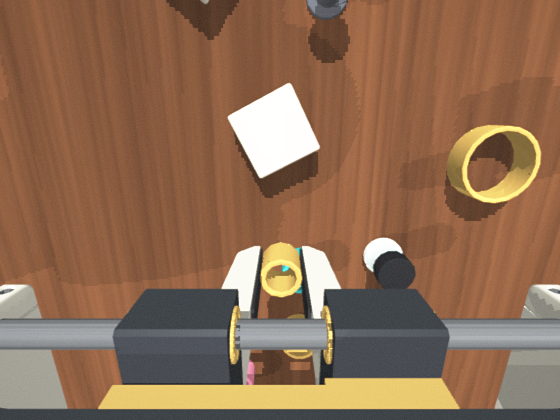

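Brick_1 at px (274,131) is at (0.4453, 0.1140), 53.7 mm across, with its top at z 0.0246. The held ring at px (281,269) is centred at (0.4501, 0.0405).

arm_command(
  xyz=[
    [25,-2,0],
    [50,-4,0],
    [73,-5,15],
    [73,-5,40],
    [73,-5,54],
  ],
  angular=[
    [0,0,0],
    [0,0,0],
    [0,0,0],
    [0,0,0],
    [0,0,0],
  ],
)

```text
time_s: 6.32
ee_pos: [0.4454, 0.1142, 0.0017]
tool_rot: [2.222, 2.221, 0.0]
contact_force: [-0.7, -0.3, -1.5]
width: 0.248
```

arm_command(
  xyz=[
    [0,0,2],
    [0,0,5],
    [0,0,8],
    [0,0,10],
    [0,0,10],
  ],
  angular=[
    [0,0,0],
    [0,0,0],
    [0,0,0],
    [0,0,0],
    [0,0,0],
  ],
)

```text
time_s: 6.73
ee_pos: [0.4453, 0.1134, -0.0065]
tool_rot: [2.223, 2.219, 0.001]
contact_force: [0.2, -0.2, 0.2]
width: 0.247
```

Run:
```python
from h import *
s=manip.sense(); print(s['time_s'],s['ee_pos'],s['contact_force'])
```

```text
6.7333 [ 0.44527126  0.11343798 -0.00647622] [ 0.15295692 -0.16022113  0.21703286]
```

arm_command(
  xyz=[
    [0,0,1],
    [0,0,1],
    [0,0,1],
    [0,0,1],
    [0,0,1],
  ],
  angular=[
    [0,0,0],
    [0,0,0],
    [0,0,0],
    [0,0,0],
    [0,0,0],
  ],
  hand=60,
)

```text
time_s: 7.15
ee_pos: [0.4449, 0.1137, -0.0076]
tool_rot: [2.222, 2.22, 0.0]
contact_force: [-0.8, -0.5, 0.3]
width: 0.552
```

arm_command(
  xyz=[
    [0,0,-15],
    [0,0,-45],
    [0,0,-75],
    [-30,8,-75],
    [-60,16,-75],
  ],
  angular=[
    [0,0,0],
    [0,0,0],
    [0,0,0],
    [0,0,0],
    [0,0,0],
  ],
)

```text
time_s: 7.57
ee_pos: [0.4618, 0.0537, 0.069]
tool_rot: [2.218, 2.222, 0.004]
contact_force: [0.3, -0.2, -0.9]
width: 0.649
```

```bash
sed -i 's/            print(nm,.px/            if zt>.08 or not 20<max(wh)*1000<130 or min(wh)<.018: continue\n&/' h.py
python3 - <<'E'
from h import *
p,d,T,s=wring('w5'); print(s['width'])
E
```

```text
t 7.57 tcp [0.4618 0.0537 0.069 ] rot [2.218 2.222 0.004]
brass px 469 177  rect [0.6254 0.0885 0.0613 0.061 ] 24.5 circ [0.6256 0.0879 0.0633] z 0.0231
brass px 259 152  rect [0.4451 0.1129 0.0227 0.0223] 43.9 circ [0.445  0.1131 0.0235] z 0.0483
white px 261 147  rect [0.4454 0.114  0.0536 0.0538] 26.9 circ [0.4453 0.1141 0.074 ] z 0.0246
0.6494097364266458
```

arm_command(
  xyz=[
    [-35,2,0],
    [-70,4,0],
    [-105,6,0],
    [-135,8,0],
    [-140,9,0],
  ],
  angular=[
    [0,0,0],
    [0,0,0],
    [0,0,0],
    [0,0,0],
    [0,0,0],
  ],
)

```text
time_s: 8.03
ee_pos: [0.4699, -0.09, 0.0674]
tool_rot: [2.225, 2.217, 0.0]
contact_force: [0.1, 0.0, 0.1]
width: 0.644
```

arm_command(
  xyz=[
    [0,0,0],
    [0,0,0],
  ],
  angular=[
    [0,0,0],
    [0,0,0],
  ],
)

```text
time_s: 8.2
ee_pos: [0.4694, -0.086, 0.0671]
tool_rot: [-2.223, -2.219, 0.0]
contact_force: [0.3, -0.3, -0.2]
width: 0.644
```

Run:
```python
from h import *
p,d,T,s=wring('w6'); print(s['width'])
```

```text
t 8.2 tcp [ 0.4694 -0.086   0.0671] rot [-2.223 -2.219  0.   ]
brass px 281 215  rect [ 0.4685 -0.0853  0.035   0.035 ] 28.1 circ [ 0.4686 -0.0853  0.0361] z 0.0231
brass px 493 20 EDGE rect [0.6256 0.0681 0.0221 0.0577] 89.7 circ [0.6257 0.0768 0.058 ] z 0.0231
0.6436841875516902
```

View pics/w6.png

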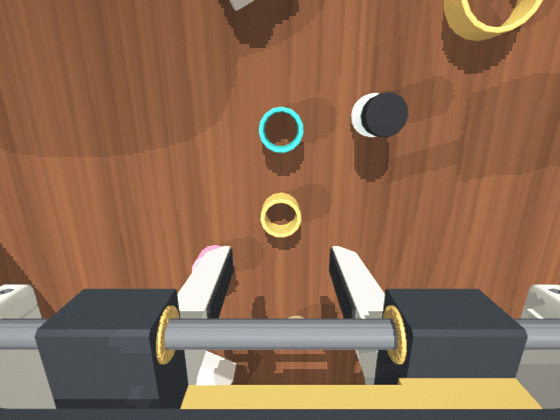

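Ring_1 sits within about 1 mm of the middle of brick_1, rim z 0.048. In this view ring_2 (brass) is at (281,215), the turquoise look-alike at (281,130) and the pink one at (212,260). The jaw sides of ring_2 are free.

arm_command(
  xyz=[
    [1,-1,30],
    [1,-1,60],
    [1,-1,88],
    [1,-1,97],
    [1,-1,100],
  ],
  angular=[
    [0,0,0],
    [0,0,0],
    [0,0,0],
    [0,0,0],
    [0,0,0],
  ],
)

```text
time_s: 8.67
ee_pos: [0.4675, -0.0841, -0.034]
tool_rot: [-2.219, -2.22, 0.002]
contact_force: [-0.4, 0.1, 0.4]
width: 0.645
```

arm_command(
  xyz=[
    [0,0,0],
    [0,0,0],
    [0,0,0],
    [0,0,0],
    [0,0,0],
  ],
  angular=[
    [0,0,0],
    [0,0,0],
    [0,0,0],
    [0,0,0],
    [0,0,0],
  ],
  hand=0,
)

```text
time_s: 9.08
ee_pos: [0.4693, -0.0855, -0.0318]
tool_rot: [2.222, 2.219, 0.001]
contact_force: [0.1, 0.7, 7.6]
width: 0.383
```

arm_command(
  xyz=[
    [0,0,0],
    [0,0,0],
  ],
  angular=[
    [0,0,0],
    [0,0,0],
  ],
)

```text
time_s: 9.25
ee_pos: [0.4693, -0.0856, -0.0318]
tool_rot: [2.222, 2.219, 0.001]
contact_force: [-1.0, 1.4, 8.6]
width: 0.386
```

arm_command(
  xyz=[
    [0,0,-25],
    [0,0,-60],
    [0,0,-92],
    [35,-10,-92],
    [74,-22,-92],
  ],
  angular=[
    [0,0,0],
    [0,0,0],
    [0,0,0],
    [0,0,0],
    [0,0,0],
  ],
)

```text
time_s: 9.67
ee_pos: [0.4483, -0.012, 0.0614]
tool_rot: [2.223, 2.213, 0.005]
contact_force: [-1.0, 0.7, -1.7]
width: 0.382
```

arm_command(
  xyz=[
    [38,-11,0],
    [76,-22,0],
    [114,-33,0],
    [150,-44,0],
    [186,-54,0],
  ],
  angular=[
    [0,0,0],
    [0,0,0],
    [0,0,0],
    [0,0,0],
    [0,0,0],
  ],
)

```text
time_s: 10.08
ee_pos: [0.3919, 0.1763, 0.0597]
tool_rot: [2.222, 2.22, 0.001]
contact_force: [1.8, -0.1, -0.7]
width: 0.387
```

arm_command(
  xyz=[
    [0,0,0],
    [0,0,0],
    [0,0,0],
  ],
  angular=[
    [0,0,0],
    [0,0,0],
    [0,0,0],
  ],
)

```text
time_s: 10.33
ee_pos: [0.3929, 0.1745, 0.0594]
tool_rot: [2.222, 2.221, 0.0]
contact_force: [0.7, -0.6, -1.3]
width: 0.382
```

```bash
sed -i 's/zt>.08/zt>.16/' h.py
python3 - <<'E'
from h import *
p,d,T,s=wring('w7'); print(s['width'])
E
```

```text
t 10.33 tcp [0.3929 0.1745 0.0594] rot [2.222 2.221 0.   ]
brass px 518 293  rect [0.6122 0.1033 0.0582 0.0234] 42.4 circ [0.6198 0.0949 0.0584] z 0.0227
brass px 281 268  rect [0.3921 0.1744 0.0357 0.0352] 50.2 circ [0.3928 0.1744 0.0367] z 0.114
brass px 519 97 EDGE rect [0.5816 0.2731 0.0483 0.0457] 2.7 circ [0.5814 0.2732 0.0641] z 0.0232
white px 277 119  rect [0.3893 0.255  0.0699 0.0699] 50.9 circ [0.3894 0.2548 0.0962] z 0.0246
0.38239760676286166
```

Brick_2 at px (277,119) is at (0.3893, 0.2550), 69.9 mm across. The held ring is at (0.3925, 0.1744), with its bottom at z 0.090.

arm_command(
  xyz=[
    [27,-1,0],
    [54,-2,0],
    [80,-3,15],
    [80,-3,40],
    [80,-3,54],
  ],
  angular=[
    [0,0,0],
    [0,0,0],
    [0,0,0],
    [0,0,0],
    [0,0,0],
  ],
)

```text
time_s: 10.8
ee_pos: [0.3901, 0.2543, 0.0038]
tool_rot: [-2.223, -2.22, 0.001]
contact_force: [-0.8, -0.8, -1.4]
width: 0.384
```

arm_command(
  xyz=[
    [0,0,2],
    [0,0,5],
    [0,0,8],
    [0,0,10],
    [0,0,10],
  ],
  angular=[
    [0,0,0],
    [0,0,0],
    [0,0,0],
    [0,0,0],
    [0,0,0],
  ],
)

```text
time_s: 11.22
ee_pos: [0.3904, 0.2545, -0.0044]
tool_rot: [2.223, 2.219, 0.001]
contact_force: [-0.7, 1.0, -0.7]
width: 0.38
```

arm_command(
  xyz=[
    [0,0,1],
    [0,0,1],
  ],
  angular=[
    [0,0,0],
    [0,0,0],
  ],
)

```text
time_s: 11.38
ee_pos: [0.3902, 0.2547, -0.0055]
tool_rot: [2.223, 2.22, 0.001]
contact_force: [-0.1, -0.3, -0.9]
width: 0.383
```

arm_command(
  xyz=[
    [0,0,1],
    [0,0,1.5],
  ],
  angular=[
    [0,0,0],
    [0,0,0],
  ],
)

```text
time_s: 11.55
ee_pos: [0.3902, 0.2548, -0.0068]
tool_rot: [2.222, 2.22, 0.001]
contact_force: [-3.9, -2.2, 15.1]
width: 0.383
```

arm_command(
  xyz=[
    [0,0,0],
    [0,0,0],
    [0,0,0],
    [0,0,0],
    [0,0,0],
  ],
  angular=[
    [0,0,0],
    [0,0,0],
    [0,0,0],
    [0,0,0],
    [0,0,0],
  ],
  hand=75,
)

```text
time_s: 11.97
ee_pos: [0.3899, 0.2547, -0.0073]
tool_rot: [-2.222, -2.22, 0.0]
contact_force: [-0.5, -0.2, 0.2]
width: 0.693
```

arm_command(
  xyz=[
    [0,0,-15],
    [0,0,-45],
    [0,0,-75],
    [-30,10,-85],
    [-66,25,-85],
  ],
  angular=[
    [0,0,0],
    [0,0,0],
    [0,0,0],
    [0,0,0],
    [0,0,0],
  ],
)

```text
time_s: 12.38
ee_pos: [0.4159, 0.1896, 0.0803]
tool_rot: [2.217, 2.223, 0.007]
contact_force: [1.2, 0.5, -0.4]
width: 0.808
```

Run:
```python
from h import *
p,d,T,s=wring('w8'); print(s['width'])
```

```text
t 12.38 tcp [0.4159 0.1896 0.0803] rot [2.217 2.223 0.007]
brass px 312 295  rect [0.4445 0.1133 0.0237 0.0221] 87.0 circ [0.4441 0.1136 0.0244] z 0.0478
brass px 248 144  rect [0.39   0.2547 0.0349 0.0342] 43.4 circ [0.3901 0.2544 0.0357] z 0.0484
brass px 474 119  rect [0.5821 0.273  0.0484 0.0457] 2.7 circ [0.5816 0.273  0.0644] z 0.0234
white px 310 281  rect [0.4449 0.1149 0.0536 0.0546] 27.2 circ [0.4449 0.1141 0.0745] z 0.0244
white px 250 138  rect [0.3892 0.2549 0.0698 0.0699] 50.8 circ [0.3889 0.2548 0.0956] z 0.0246
0.8083527958373063
```

arm_command(
  xyz=[
    [-37,14,0],
    [-74,28,0],
    [-111,42,0],
    [-148,56,0],
    [-185,70,0],
  ],
  angular=[
    [0,0,0],
    [0,0,0],
    [0,0,0],
    [0,0,0],
    [0,0,0],
  ],
)

```text
time_s: 12.85
ee_pos: [0.485, 0.0016, 0.0777]
tool_rot: [2.223, 2.22, 0.0]
contact_force: [1.1, 0.4, 0.7]
width: 0.804
```

arm_command(
  xyz=[
    [-37,14,0],
    [-74,28,0],
    [-111,42,0],
    [-148,56,0],
    [-185,70,0],
  ],
  angular=[
    [0,0,0],
    [0,0,0],
    [0,0,0],
    [0,0,0],
    [0,0,0],
  ],
)

```text
time_s: 13.27
ee_pos: [0.5547, -0.1835, 0.0776]
tool_rot: [-2.223, -2.22, 0.0]
contact_force: [-0.1, 0.8, -0.3]
width: 0.809
```

arm_command(
  xyz=[
    [-34,14,0],
    [-65,28,0],
    [-65,28,0],
    [-65,28,0],
  ],
  angular=[
    [0,0,0],
    [0,0,0],
    [0,0,0],
    [0,0,0],
  ],
)

```text
time_s: 13.6
ee_pos: [0.5823, -0.2477, 0.077]
tool_rot: [-2.224, -2.218, 0.0]
contact_force: [-0.7, 0.6, -0.1]
width: 0.802
```

Run:
```python
from h import *
p,d,T,s=wring('w9'); print(s['width'])
```

```text
t 13.6 tcp [ 0.5823 -0.2477  0.077 ] rot [-2.224 -2.218  0.   ]
brass px 282 210  rect [ 0.5831 -0.2452  0.0475  0.0476] 66.9 circ [ 0.5829 -0.2455  0.0488] z 0.0231
white px 215 372  rect [ 0.503  -0.424   0.0981  0.0588] 8.8 circ [ 0.5038 -0.4296  0.1087] z 0.0244
white px 58 248 EDGE rect [ 0.3601 -0.2838  0.0875  0.0869] 61.5 circ [ 0.3629 -0.2797  0.1137] z 0.0245
0.8022959009089552
```

View pics/w9.png

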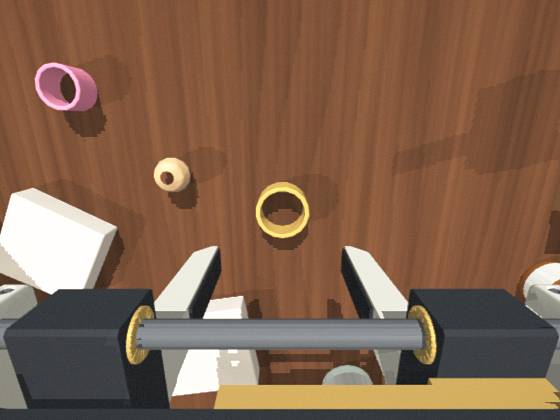

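Ring_2 is within 1 mm of the middle of brick_2. Ring_3 at px (282,210) is centred between the fingers and clear of everything, at (0.583, -0.2454).

arm_command(
  xyz=[
    [2,1,32],
    [2,1,64],
    [2,1,92],
    [2,1,102],
    [2,1,106],
  ],
  angular=[
    [0,0,0],
    [0,0,0],
    [0,0,0],
    [0,0,0],
    [0,0,0],
  ],
)

```text
time_s: 14.07
ee_pos: [0.5822, -0.2429, -0.0299]
tool_rot: [-2.219, -2.219, 0.002]
contact_force: [-0.1, 0.1, -0.5]
width: 0.805
```

arm_command(
  xyz=[
    [0,0,0],
    [0,0,0],
    [0,0,0],
    [0,0,0],
    [0,0,0],
  ],
  angular=[
    [0,0,0],
    [0,0,0],
    [0,0,0],
    [0,0,0],
    [0,0,0],
  ],
  hand=0,
)

```text
time_s: 14.48
ee_pos: [0.584, -0.2448, -0.0271]
tool_rot: [2.221, 2.219, 0.001]
contact_force: [-0.2, 0.5, 6.1]
width: 0.517
```

arm_command(
  xyz=[
    [0,0,0],
    [0,0,0],
  ],
  angular=[
    [0,0,0],
    [0,0,0],
  ],
)

```text
time_s: 14.65
ee_pos: [0.584, -0.2448, -0.0271]
tool_rot: [2.222, 2.219, 0.001]
contact_force: [-1.2, 0.1, 6.7]
width: 0.523
```

arm_command(
  xyz=[
    [0,0,-25],
    [0,0,-60],
    [0,0,-92],
    [-18,-32,-92],
    [-36,-65,-92],
  ],
  angular=[
    [0,0,0],
    [0,0,0],
    [0,0,0],
    [0,0,0],
    [0,0,0],
  ],
)

```text
time_s: 15.07
ee_pos: [0.5195, -0.2808, 0.0659]
tool_rot: [2.217, 2.22, 0.002]
contact_force: [-0.9, -1.0, -1.1]
width: 0.516
```

arm_command(
  xyz=[
    [-18,-32,0],
    [-36,-65,0],
    [-54,-97,0],
    [-72,-128,0],
    [-89,-157,0],
  ],
  angular=[
    [0,0,0],
    [0,0,0],
    [0,0,0],
    [0,0,0],
    [0,0,0],
  ],
)

```text
time_s: 15.48
ee_pos: [0.3595, -0.3699, 0.0641]
tool_rot: [2.222, 2.22, -0.0]
contact_force: [-0.6, -1.3, -0.6]
width: 0.514
```

arm_command(
  xyz=[
    [0,0,0],
    [0,0,0],
    [0,0,0],
  ],
  angular=[
    [0,0,0],
    [0,0,0],
    [0,0,0],
  ],
)

```text
time_s: 15.73
ee_pos: [0.3617, -0.3693, 0.064]
tool_rot: [2.223, 2.219, 0.0]
contact_force: [0.1, 0.5, -2.1]
width: 0.516
```

Run:
```python
from h import *
p,d,T,s=wring('w10'); print(s['width'])
```

```text
t 15.73 tcp [ 0.3617 -0.3693  0.064 ] rot [2.223 2.219 0.   ]
brass px 281 266  rect [ 0.3613 -0.37    0.048   0.0487] 48.9 circ [ 0.361  -0.3702  0.0496] z 0.1141
white px 429 244  rect [ 0.4975 -0.4037  0.1019  0.102 ] 8.3 circ [ 0.4974 -0.4039  0.1418] z 0.0246
white px 281 111  rect [ 0.3599 -0.284   0.0857  0.0857] 61.3 circ [ 0.3601 -0.2839  0.1182] z 0.0247
0.51601643084997
```

Brick_3 is at (0.3600, -0.2840), 85.7 mm across, and brick_4 at (0.4975, -0.4037), 102 mm across. The held ring_3 is at (0.3612, -0.3700).

arm_command(
  xyz=[
    [29,0,0],
    [58,-1,0],
    [86,-1,15],
    [86,-1,40],
    [86,-1,54],
  ],
  angular=[
    [0,0,0],
    [0,0,0],
    [0,0,0],
    [0,0,0],
    [0,0,0],
  ],
)

```text
time_s: 16.2
ee_pos: [0.361, -0.281, 0.0085]
tool_rot: [-2.218, -2.224, -0.0]
contact_force: [-0.4, 0.1, -1.9]
width: 0.52
```

arm_command(
  xyz=[
    [0,0,2],
    [0,0,5],
    [0,0,8],
    [0,0,10],
    [0,0,11],
  ],
  angular=[
    [0,0,0],
    [0,0,0],
    [0,0,0],
    [0,0,0],
    [0,0,0],
  ],
)

```text
time_s: 16.62
ee_pos: [0.3608, -0.2836, -0.001]
tool_rot: [2.222, 2.22, 0.0]
contact_force: [0.6, -0.7, -0.4]
width: 0.519
```

arm_command(
  xyz=[
    [0,0,0],
    [0,0,0],
  ],
  angular=[
    [0,0,0],
    [0,0,0],
  ],
)

```text
time_s: 16.78
ee_pos: [0.3605, -0.2835, -0.001]
tool_rot: [2.222, 2.22, 0.0]
contact_force: [-0.3, 0.1, -0.9]
width: 0.514
```

arm_command(
  xyz=[
    [0,0,0.5],
    [0,0,1],
  ],
  angular=[
    [0,0,0],
    [0,0,0],
  ],
)

```text
time_s: 16.95
ee_pos: [0.3605, -0.2834, -0.0021]
tool_rot: [2.222, 2.22, 0.0]
contact_force: [-0.7, 0.3, 2.3]
width: 0.514
```

arm_command(
  xyz=[
    [0,0,0],
    [0,0,0],
    [0,0,0],
    [0,0,0],
    [0,0,0],
  ],
  angular=[
    [0,0,0],
    [0,0,0],
    [0,0,0],
    [0,0,0],
    [0,0,0],
  ],
  hand=90,
)

```text
time_s: 17.37
ee_pos: [0.3604, -0.2833, -0.0023]
tool_rot: [2.223, 2.22, -0.0]
contact_force: [-0.1, 0.0, -0.2]
width: 0.824
```

arm_command(
  xyz=[
    [0,0,-15],
    [0,0,-45],
    [0,0,-75],
    [0,0,-85],
    [0,0,-85],
  ],
  angular=[
    [0,0,0],
    [0,0,0],
    [0,0,0],
    [0,0,0],
    [0,0,0],
  ],
)

```text
time_s: 17.78
ee_pos: [0.3615, -0.2843, 0.0847]
tool_rot: [2.219, 2.217, 0.0]
contact_force: [0.0, 0.5, 0.0]
width: 0.971
```

Run:
```python
from h import *
p,d,T,s=wring('w11'); print(s['width'])
```

```text
t 17.78 tcp [ 0.3615 -0.2843  0.0847] rot [2.219 2.217 0.   ]
brass px 280 218  rect [ 0.3603 -0.2842  0.0481  0.0472] 87.4 circ [ 0.36   -0.2841  0.0491] z 0.0481
white px 280 207  rect [ 0.3598 -0.2841  0.0861  0.086 ] 61.3 circ [ 0.3599 -0.2836  0.1186] z 0.0245
0.970834767846425
```

arm_command(
  xyz=[
    [31,22,0],
    [62,44,0],
    [93,66,0],
    [124,88,0],
    [155,110,0],
  ],
  angular=[
    [0,0,0],
    [0,0,0],
    [0,0,0],
    [0,0,0],
    [0,0,0],
  ],
)

```text
time_s: 18.25
ee_pos: [0.4704, -0.1264, 0.0809]
tool_rot: [-2.221, -2.218, 0.002]
contact_force: [-0.6, -1.0, 0.1]
width: 0.968
```

arm_command(
  xyz=[
    [31,22,0],
    [62,44,0],
    [93,66,0],
    [124,88,0],
    [155,110,0],
  ],
  angular=[
    [0,0,0],
    [0,0,0],
    [0,0,0],
    [0,0,0],
    [0,0,0],
  ],
)

```text
time_s: 18.67
ee_pos: [0.5805, 0.0284, 0.0804]
tool_rot: [-2.221, -2.219, 0.003]
contact_force: [-0.2, -0.5, 0.3]
width: 0.965
```

arm_command(
  xyz=[
    [31,22,0],
    [62,45,0],
    [62,45,0],
    [62,45,0],
  ],
  angular=[
    [0,0,0],
    [0,0,0],
    [0,0,0],
    [0,0,0],
  ],
)

```text
time_s: 19.0
ee_pos: [0.6251, 0.0898, 0.0799]
tool_rot: [-2.218, -2.222, 0.004]
contact_force: [-0.4, -0.5, -0.2]
width: 0.966
```

Run:
```python
from h import *
p,d,T,s=wring('w12'); print(s['width'])
```

```text
t 19.0 tcp [0.6251 0.0898 0.0799] rot [-2.218 -2.222  0.004]
brass px 283 212  rect [0.6262 0.0889 0.0601 0.0607] 3.4 circ [0.6267 0.0887 0.0619] z 0.0232
brass px 69 193  rect [0.4453 0.1134 0.0236 0.0223] 15.8 circ [0.4448 0.1134 0.0248] z 0.0477
white px 86 185  rect [0.4457 0.1144 0.0543 0.0536] 26.9 circ [0.4458 0.1145 0.0748] z 0.0244
white px 26 39 EDGE rect [0.4116 0.239  0.0641 0.0182] 51.4 circ [0.4179 0.234  0.0643] z 0.024
0.9663752027138791
```

View pics/w12.png

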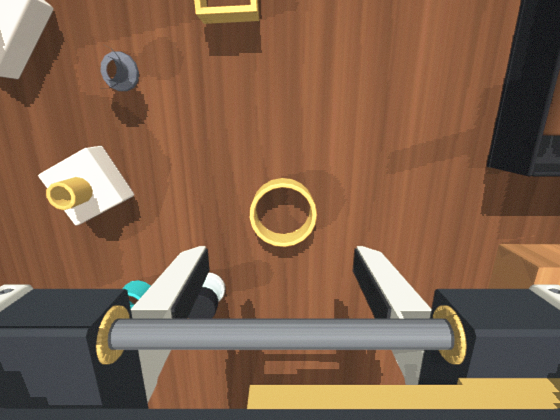

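Ring_3 is centred on brick_3, rim z 0.048. Ring_4 at px (283,212) is at (0.6263, 0.0888), between the fingers and clear of everything.

arm_command(
  xyz=[
    [-1,1,32],
    [-1,1,64],
    [-1,1,92],
    [-1,1,103],
    [-1,1,107],
  ],
  angular=[
    [0,0,0],
    [0,0,0],
    [0,0,0],
    [0,0,0],
    [0,0,0],
  ],
)

```text
time_s: 19.47
ee_pos: [0.6247, 0.0863, -0.0268]
tool_rot: [-2.222, -2.217, 0.005]
contact_force: [-0.1, -0.3, -0.7]
width: 0.97
```

arm_command(
  xyz=[
    [0,0,0],
    [0,0,0],
    [0,0,0],
    [0,0,0],
    [0,0,0],
  ],
  angular=[
    [0,0,0],
    [0,0,0],
    [0,0,0],
    [0,0,0],
    [0,0,0],
  ],
  hand=0,
)

```text
time_s: 19.88
ee_pos: [0.6274, 0.0875, -0.0231]
tool_rot: [2.222, 2.22, 0.002]
contact_force: [-0.4, 0.0, 5.3]
width: 0.669
```

arm_command(
  xyz=[
    [0,0,0],
    [0,0,0],
  ],
  angular=[
    [0,0,0],
    [0,0,0],
  ],
)

```text
time_s: 20.05
ee_pos: [0.6274, 0.0875, -0.0231]
tool_rot: [2.222, 2.22, 0.002]
contact_force: [-1.5, -0.6, 6.8]
width: 0.673
```

arm_command(
  xyz=[
    [0,0,-25],
    [0,0,-60],
    [0,0,-92],
    [-37,-10,-92],
    [-74,-20,-92],
  ],
  angular=[
    [0,0,0],
    [0,0,0],
    [0,0,0],
    [0,0,0],
    [0,0,0],
  ],
)

```text
time_s: 20.47
ee_pos: [0.6078, 0.0139, 0.07]
tool_rot: [2.217, 2.222, 0.005]
contact_force: [0.2, -0.7, -2.7]
width: 0.668
```

arm_command(
  xyz=[
    [-37,-10,0],
    [-74,-20,0],
    [-111,-29,0],
    [-148,-39,0],
    [-185,-49,0],
  ],
  angular=[
    [0,0,0],
    [0,0,0],
    [0,0,0],
    [0,0,0],
    [0,0,0],
  ],
)

```text
time_s: 20.88
ee_pos: [0.5568, -0.1731, 0.068]
tool_rot: [2.222, 2.22, 0.0]
contact_force: [1.4, 0.8, -0.9]
width: 0.665
```

arm_command(
  xyz=[
    [-37,-10,0],
    [-74,-20,0],
    [-111,-29,0],
    [-148,-39,0],
    [-185,-49,0],
  ],
  angular=[
    [0,0,0],
    [0,0,0],
    [0,0,0],
    [0,0,0],
    [0,0,0],
  ],
)

```text
time_s: 21.3
ee_pos: [0.5075, -0.3581, 0.0679]
tool_rot: [2.222, 2.22, 0.0]
contact_force: [0.2, 0.0, -1.1]
width: 0.666
```

arm_command(
  xyz=[
    [-32,-8,0],
    [-47,-12,0],
    [-47,-12,0],
    [-47,-12,0],
  ],
  angular=[
    [0,0,0],
    [0,0,0],
    [0,0,0],
    [0,0,0],
  ],
)

```text
time_s: 21.63
ee_pos: [0.4961, -0.4032, 0.0675]
tool_rot: [-2.223, -2.219, -0.0]
contact_force: [-0.2, -0.3, -0.8]
width: 0.666
```

Run:
```python
from h import *
p,d,T,s=wring('w13'); print(s['width'])
```

```text
t 21.63 tcp [ 0.4961 -0.4032  0.0675] rot [-2.223 -2.219 -0.   ]
brass px 281 259  rect [ 0.4954 -0.4019  0.061   0.061 ] 46.8 circ [ 0.4955 -0.4026  0.0633] z 0.1136
brass px 88 65  rect [ 0.3607 -0.2847  0.0481  0.0481] 17.7 circ [ 0.3602 -0.285   0.05  ] z 0.048
white px 281 250  rect [ 0.4952 -0.4316  0.0731  0.0476] 7.9 circ [ 0.4954 -0.4336  0.0737] z 0.0245
white px 104 73 EDGE rect [ 0.3599 -0.2838  0.0854  0.0868] 61.2 circ [ 0.3606 -0.2839  0.1183] z 0.0247
0.6656490690073202
```

View pics/w13.png

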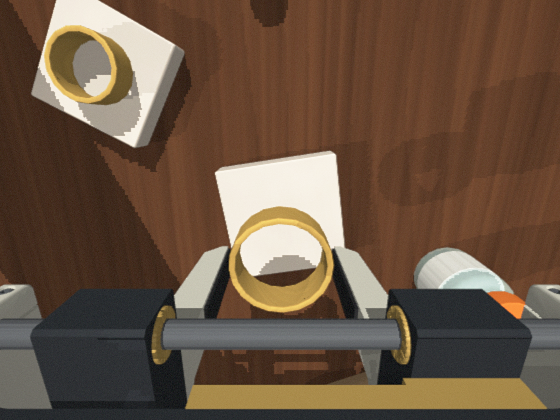

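Ring_4 in the gripper (281,259) is over brick_4. It needs +2 mm in x and -1 mm in y. The jar at (470,285) is off to the side.

arm_command(
  xyz=[
    [-1,2,15],
    [-1,2,35],
    [-1,2,50],
    [-1,2,54],
    [-1,2,54],
  ],
  angular=[
    [0,0,0],
    [0,0,0],
    [0,0,0],
    [0,0,0],
    [0,0,0],
  ],
)

```text
time_s: 22.1
ee_pos: [0.4981, -0.4027, 0.0119]
tool_rot: [-2.219, -2.22, 0.0]
contact_force: [0.1, 0.0, -2.0]
width: 0.666
```

arm_command(
  xyz=[
    [0,0,3],
    [0,0,6],
    [0,0,8.5],
    [0,0,10],
    [0,0,10],
  ],
  angular=[
    [0,0,0],
    [0,0,0],
    [0,0,0],
    [0,0,0],
    [0,0,0],
  ],
)

```text
time_s: 22.52
ee_pos: [0.4983, -0.4044, 0.0037]
tool_rot: [2.223, 2.22, 0.0]
contact_force: [-0.4, 0.6, -1.7]
width: 0.668
```

arm_command(
  xyz=[
    [0,0,0.5],
    [0,0,1],
  ],
  angular=[
    [0,0,0],
    [0,0,0],
  ],
)

```text
time_s: 22.68
ee_pos: [0.4984, -0.4046, 0.0029]
tool_rot: [2.222, 2.22, 0.0]
contact_force: [0.4, -0.1, -1.2]
width: 0.672
```

arm_command(
  xyz=[
    [0,0,0.5],
    [0,0,1],
  ],
  angular=[
    [0,0,0],
    [0,0,0],
  ],
)

```text
time_s: 22.85
ee_pos: [0.4983, -0.4045, 0.0019]
tool_rot: [2.222, 2.22, 0.0]
contact_force: [-2.1, 1.5, 5.2]
width: 0.667
```

arm_command(
  xyz=[
    [0,0,0],
    [0,0,0],
    [0,0,0],
    [0,0,0],
    [0,0,0],
  ],
  angular=[
    [0,0,0],
    [0,0,0],
    [0,0,0],
    [0,0,0],
    [0,0,0],
  ],
  hand=90,
)

```text
time_s: 23.27
ee_pos: [0.4983, -0.4045, 0.0018]
tool_rot: [2.222, 2.22, -0.0]
contact_force: [0.0, 0.6, -0.4]
width: 0.953
```

arm_command(
  xyz=[
    [0,0,-15],
    [0,0,-45],
    [0,0,-80],
    [0,0,-115],
    [0,0,-125],
  ],
  angular=[
    [0,0,0],
    [0,0,0],
    [0,0,0],
    [0,0,0],
    [0,0,0],
  ],
)

```text
time_s: 23.68
ee_pos: [0.5, -0.4059, 0.1324]
tool_rot: [2.218, 2.215, 0.0]
contact_force: [-0.4, -0.4, 0.8]
width: 0.968
```

arm_command(
  xyz=[
    [-30,-30,0],
    [-60,-60,0],
    [-60,-60,0],
    [-60,-60,0],
  ],
  angular=[
    [0,0,0],
    [0,0,0],
    [0,0,0],
    [0,0,0],
  ],
)

```text
time_s: 24.02
ee_pos: [0.4368, -0.4655, 0.1264]
tool_rot: [-2.226, -2.217, -0.0]
contact_force: [0.5, 1.0, -0.7]
width: 0.973
```

Run:
```python
from h import *
p,d,T,s=wring('w14'); print(s['width'],s['contact_force'])
for n in ('top','scene'):
    p,d=manip.read_camera(n); cv2.imwrite(f'pics/{n}_end.png',cv2.resize(p[:,:,::-1],(800,600),interpolation=cv2.INTER_CUBIC))
```

```text
t 24.02 tcp [ 0.4368 -0.4655  0.1264] rot [-2.226 -2.217 -0.   ]
brass px 346 142  rect [ 0.4975 -0.4034  0.0601  0.0606] 48.3 circ [ 0.4977 -0.4035  0.0619] z 0.0484
brass px 189 17 EDGE rect [ 0.3608 -0.2992  0.0457  0.0195] 0.6 circ [ 0.3607 -0.2895  0.0459] z 0.0483
white px 516 266  rect [ 0.704  -0.5471  0.0247  0.0669] 22.4 circ [ 0.7075 -0.5457  0.0679] z 0.0256
white px 497 206  rect [ 0.6466 -0.463   0.0559  0.0296] 61.3 circ [ 0.6567 -0.4686  0.0564] z 0.0657
white px 340 138  rect [ 0.4976 -0.4041  0.1017  0.1014] 8.5 circ [ 0.4976 -0.4038  0.1409] z 0.0247
white px 191 37 EDGE rect [ 0.3561 -0.2916  0.0688  0.0862] 61.3 circ [ 0.3567 -0.2914  0.1088] z 0.0247
0.9727720568778132 [ 0.50554865  1.00793103 -0.71635302]
```

View pics/scene_end.png

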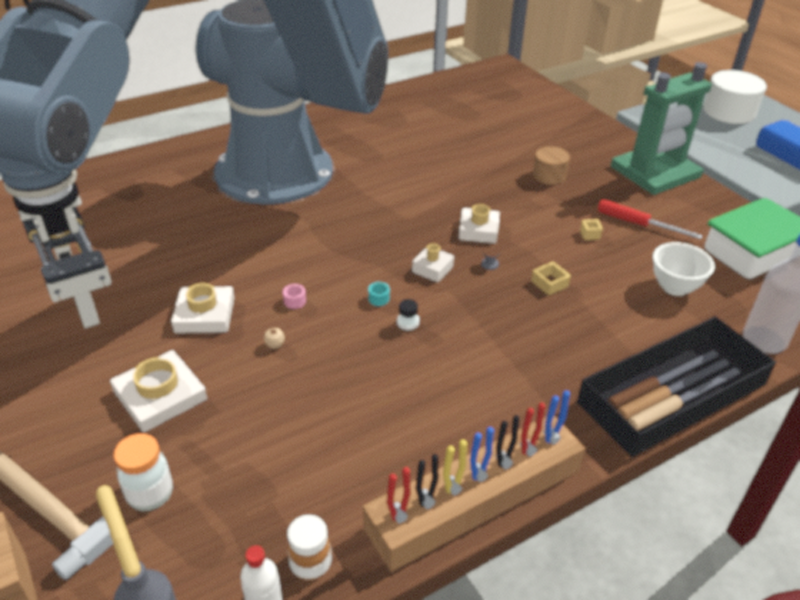

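The scene view shows all four rings flat on their bricks: ring_1 at (433,253), ring_2 at (481,214), ring_3 at (201,296) and ring_4 at (156,377). The frames and look-alikes are where they were, and the gripper is clear. I'm handing in.

```bash
python3 -c "
from station import manip
print(manip.sign_off())"
```

```text
the job is handed in; nothing more can be done
None
```

The job is handed in. All four round rings lie flat on the brick of their own rank, placed from smallest to largest, in about 24 s of the 96 s allowed.

**Last checks:**
- **Centring:** the wrist camera put each ring within about 1 mm of its brick's middle. All rims measured about 48 mm high, as expected for a flat ring on a brick.
- **Surroundings:** the final scene view showed the frames and the pink and turquoise look-alikes where they started, with the gripper clear of everything.
- **Forces:** the highest contact force shown at the end of any move was about 15 N, briefly, when setting ring_2 down.

**What disagreed:**
- **Finger length:** the fingers end well short of the stated TCP, by about 39 mm from wrist depth. Light contacts with the bench later suggested the gap may be nearer 23–32 mm. My first grasp of ring_1 therefore closed above it without moving it. After I allowed for the offset, every grasp held.
- **Gripper opening:** it read about 1 mm under ring_1's diameter. The readings for the other three matched to within about 0.5 mm.

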